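Clip in the logger and open the display's coolant valve

ROBOT

A 7-joint arm with a two-finger parallel gripper is mounted at the origin on the work surface. World frame = base frame: x ahead of the robot, y to its left, z up, the work surface at z = 0. Lengths are in m, angles in rad, forces in N, time in s.
With the tool pointing down it reaches from about 0.35 to 0.775 m from the base axis. Payload 3.1 kg.
Tool frame: the origin (TCP) lies between the finger pads; the fingertips stand 14 mm ahead of it and the grasp point (between the pads) lies 5 mm behind it (robot.tips_ahead is the distance from the TCP to the fingertips, in m); z points along the fingers, y is the line along which they close (so a half turn about z gives the same grasp; the last joint's range is limited). The gripper opens to 85 mm and grips with 20 to 120 N. Pads are 22 mm wide; open, the fingers measure 114 mm over their backs; the gripper's body (76 mm by 85 mm) begins 54 mm behind the grasp point. The pads swing forward as they close: fully open they stand 13 mm farther back than shut.
Start: joints at [1.281, 0.311, 0.014, 1.512, -0.004, 1.319, -0.027], TCP at [0.135, -0.533, 0.245] pointing down, gripper open.
Joint ranges: [-2.7, 2.7], [-0.3, 1.91], [-1.27, 1.3], [0.12, 2.57], [-1.44, 4.58], [0.2, 2.03], [-3.05, 3.05]. Speed limits (rad/s): [2.79, 2.79, 3.14, 3.14, 3.14, 3.14, 3.14].

INTERFACE

Orientations are given as [roll, pitch, yaw] about the fixed x, y, z axes, in that order (R = Rz(yaw) Ry(pitch) Rx(roll)).
In Python, from cell import robot gives the robot as it stands. The module is installed in compiled form; this text tells all that it offers.
- The arm moves only by the shell command python3 -m handwheel 'ROWS' [FORCE]. ROWS is JSON, a list of rows, each a list of 3 entries, a list of its own where there are three numbers: the finger opening in m, from 0 to 0.0854, then the shift along the tool's x, y, z in m, then the turn about the tool's z in rad. A call has 1 to 12 rows; each row is the pose to reach, as a shift and turn from the pose commanded when the call began, along the tool's axes at that moment; what a row does not reach only later rows make up. A row lasts 1/12 s, in which the tool goes at most 41.7 mm and 7.16 degrees, less where a joint would pass 70% of its speed; a pose out of reach is approached as far as the arm can. A call with a gripper value outside its range is refused whole. The fingers move at their own pace and stop on an object; FORCE is the grip in N (left out, the last holds). Time passes only in rows, so rows that repeat a pose let the fingers close. It gives the time, the measured TCP pose, the force, the opening and the grip force at its end, in the units of the state.
- robot.get_state(): the state, without advancing time (a new reading comes with each control period).
- robot.snapshot(name): name is "side" or "top"; returns the picture (420x560x3 uint8, red, green, blue); there is no depth.
- robot.camera_model(name): a dict with "fx", "fy", "cx", "cy" (pixels), "origin" and "orientation" of the camera in the world. Camera axes: x right, y up, looking along -z (the intrinsics and any distortion apply to the point x, -y, -z); pixel columns grow to the right and rows downward; lengths in m; the calibration is good to about 2 mm. A picture is of the moment at which its call begins. camera_model takes no time and is no camera call.
- robot.finish_job(): hands the job in; it is judged then, once.
The state is a dict: "time_s": time; "joint_pos": joint angles; "dq": joint speeds; "joint_efforts": joint torques, N m; "ee_pos": TCP position; "orientation": TCP orientation; "contact_force": force on the tool from outside, world axes, zero at the start; "moment": the same for the moment, N m; "opening": finger opening in m; "gripper_force": force on a finger pad.
Only numpy, scipy, OpenCV 4.12 (cv2) and the standard library are available. Lean on these libraries where they do the work, as an engineer would, in place of code of your own. Each camera call takes 0.05 s, during which the arm holds its last target. There are 200 camera calls.

TASK

Get the chilled tart display running: pick up the temperature logger stick and press it down into the fork clip, past the sprung jaw, until it sits fully home on the fork floors and the jaw has closed over it. Then open the coolant valve by turning its lever until it points at the square head of the marker arm below it, within about 4 degrees, and let go. Leave the marker where it is set and do not disturb the tarts or the cake server.

Things in the scene. Friction and masses are not known exactly. Their poses are not given: they have to be found in the camera images.
- logger: Loose temperature logger stick, about 0.12 kg: a bare steel tube, 14 mm diameter, 160 mm long between two grey square end blocks (24 x 24 mm, 20 mm long); 200 mm overall, the same both ways round. It lies on the counter on its blocks. Origin: under its middle, on the counter; its x runs along the tube, z up.
- logger_mid (a point): Middle of the logger's tube, on the tube's axis, 12 mm above the logger's underside; x along the tube.
- clip: Fixed fork clip: aluminium base 150 x 60 x 10 mm, two black U-shaped forks (12 mm thick, at x = -42 and +42 mm, 72 mm clear between them for the gripper) and a steel sprung jaw on its +y side. The stick lies along x in both forks. Slots 17 mm wide, floors 60 mm up, prongs to 85 mm, flared lips to 96 mm. Origin: centre of the base's underside.
- clip_seat (a point): Where logger_mid is when the stick is fully home: on the slots' centre line, 67 mm above the counter, midway between the forks. x along the slots, y to the jaw's side, z up. The stick may sit up to 20 mm off along x.
- jaw_nose (a point): Lower tip line of the jaw's two 10 mm wide noses, which are just outside the forks, at clip x = -56 and +56 mm (no metal at this point between them). Shut, the tips overhang the slots from the +y side, 77.5 mm up, 2 mm from the centre line; above, they slope at 60 degrees to 100 mm up.
- jaw (a joint): Angle of the sprung jaw, rad: 0 shut. A stick pressed straight down meets the noses with its axis 88 mm up, wedges them aside to about 0.1 (5 to 20 N), and they spring back to 0 over it once it is home. Its own weight does not open them.
- valve: Fixed brass ball valve on a copper pipe along its x, (240 mm, turning down into the counter at both ends), on a 200 x 70 mm steel foot. Origin: under the valve's vertical spindle, on the counter. The spindle axis is x = y = 0, top of spindle 105 mm.
- lever (a joint): Valve opening, rad: 0 shut (lever along the valve's -y), 1.57 fully open (lever along the valve's -x); seen from above it opens clockwise. Stiff (about 0.25 N m); stays where it is left.
- lever_grip (a point): Middle of the lever's black sleeve, 80 mm from the spindle axis, 95 mm above the counter; x points outward along the lever. The sleeve is 60 mm long (50 to 110 mm from the spindle axis), 20 mm wide, 14 mm high (88 to 102 mm above the counter). The lever has nothing beside it.
- marker (a joint): Set angle of the marker, rad, measured like joint lever: the lever is right when the two values are equal. Clamped: stiff to turn, and to be left alone.
- marker_tip (a point): Top of the marker's square dark steel head (17 mm), 128 mm from the spindle axis, 78 mm above the counter, so it shows beyond the lever's end (110 mm). x points outward. The marker is a flat dark steel arm under the lever, 8 mm wide, 70 to 74 mm above the counter.
- tart: Bystander: red fruit tart on a round white board, 156 mm across, 50 mm high; loose. Origin: centre of its underside.
- tartlet: Bystander: small yellow fruit tart on a round white board, 117 mm across, 45 mm high; loose. Origin: centre of its underside.
- server: Bystander: cake server (spatula), 240 mm long, lying on the counter; loose. Its x runs along it.
Things that resemble listed ones, but are neither listed nor needed, are in the scene too. There is more than one size of the logger; the job needs the smaller.

How it is judged:
On the way, in this order (a step that is already met when the one before it is completed fails the run):
1. the logger stick sits home in both forks with the jaw shut over it (z of logger_mid in the frame of clip_seat between -0.003 and 0.003 m and y of logger_mid in the frame of clip_seat between -0.004 and 0.004 m and x of logger_mid in the frame of clip_seat between -0.024 and 0.024 m and angle between the x axis of logger_mid and the x axis of clip_seat, either way round below 0.06 rad and value of joint jaw below 0.04 rad), for 0.3 s.
2. the lever points at the marker (angle between the x axis of lever_grip and the x axis of marker_tip, either way round below 0.08 rad), for 0.3 s.
At the end, for the whole second after the job is handed in: The logger stick rests in both forks (its middle within 3 mm in height, 4 mm sideways and 24 mm lengthwise of clip_seat, within 0.06 rad of the slots), the jaw is shut over it (below 0.04 rad), the valve lever points within 0.08 rad of the marker, and everything is at rest (all of step 1 and angle between the x axis of lever_grip and the x axis of marker_tip, either way round below 0.08 rad and linear speed of logger below 0.02 m/s and velocity of joint lever between -0.02 and 0.02 rad/s); the robot touches nothing.
It fails at once if the marker is turned (its head moves more than 8 mm) (distance of marker_tip from where it was at the start of the episode above 0.008 m).
It fails at once if a tart or the cake server is pushed more than 30 mm (distance of any of tart, tartlet, server from where it was at the start of the episode above 0.03 m).
It also fails if it takes over 51 s, if anything falls off the work surface, if the arm or the gripper's body presses on something with over 40 N, if the wrist force passes 120 N, or if a joint passes its speed limit or range.

## Working session

There is one attempt and no reset: what is moved stays moved. The work goes in short steps, Python scripts to look and compute and a shell command to move; the robot and the scene stay as the last step left them, time stands still between calls to the robot, and variables do not carry over. Pictures are saved under pics/ and viewed, at most 10 in all, crops included, and the job is handed in when it is done.

```bash
mkdir -p pics
python3 - <<'E'
from cell import robot
import cv2
for n in("top","side"):
    m=robot.camera_model(n);print(n,m)
    im=robot.snapshot(n);cv2.imwrite(f"pics/{n}0.png",cv2.cvtColor(im,cv2.COLOR_RGB2BGR))
s=robot.get_state();print(s)
E
```

```text
top {'fx': 509.3326254892139, 'fy': 509.3326254892139, 'cx': 278.5587615936983, 'cy': 210.7056167959815, 'origin': array([0.38543705, 0.03430662, 1.44200499]), 'orientation': array([ 0.0776753 ,  0.0022703 , -1.55113891])}
side {'fx': 379.1461026530499, 'fy': 379.1461026530499, 'cx': 280.47745659134875, 'cy': 202.75419832673535, 'origin': array([0.0582148 , 0.46337637, 0.86546511]), 'orientation': array([ 0.65031751, -0.00995991, -2.34413816])}
{'time_s': 0.1, 'joint_pos': array([ 1.28131445,  0.31170167,  0.0139799 ,  1.51287448, -0.00439047,
        1.31918667, -0.02717615]), 'dq': array([ 1.03134123e-03, -2.94863404e-03,  5.95571639e-04, -3.19814588e-03,
       -9.49236589e-04,  7.62228749e-06,  2.44824161e-04]), 'joint_efforts': array([ 6.60980077e-04, -3.80851257e+01,  1.46944025e-01, -2.31241733e+01,
        1.24631776e-02,  8.15023959e-03, -2.86534521e-05]), 'ee_pos': array([ 0.13475882, -0.53260707,  0.24430788]), 'orientation': array([-3.13945519e+00,  9.54517091e-05,  2.47897292e-01]), 'contact_force': array([ 0.72298671, -0.30321503, -0.25683142]), 'moment': array([ 0.00229174, -0.00531205,  0.01822398]), 'gripper_force': 0.0, 'opening': 0.08533186537210578}
```

View pics/top0.png

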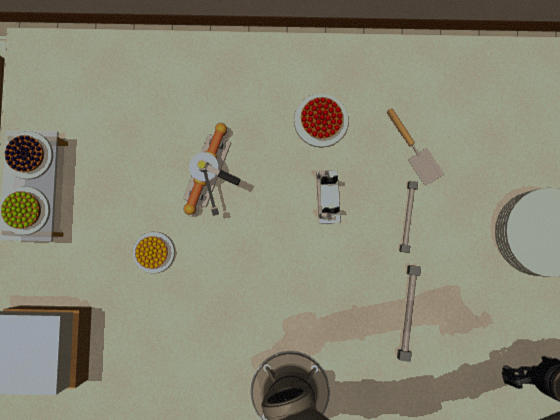

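View pics/side0.png

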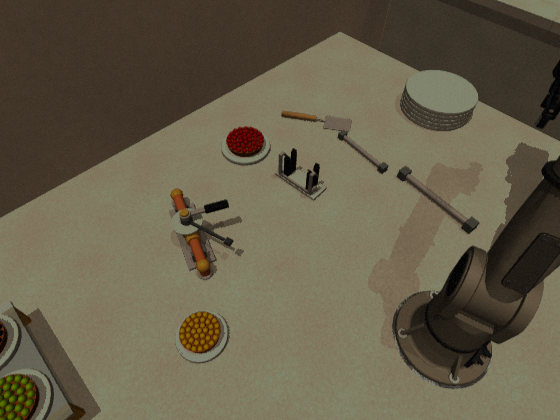

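The top view shows the small logger from (412,185) to (405,248), the clip near (329,197), the valve spindle near (203,167), the lever's black sleeve near (230,178) and the marker head near (214,211). The tart is at (322,119), the tartlet at (153,252) and the server at (415,150). I'll zoom in on these.

```bash
cat > h.py <<'E'
import numpy as np,cv2
from cell import robot
from scipy.spatial.transform import Rotation as R
def ray(n,u,v):
    m=robot.camera_model(n)
    d=R.from_euler('xyz',m['orientation']).apply([(u-m['cx'])/m['fx'],-(v-m['cy'])/m['fy'],-1])
    return np.array(m['origin']),d
def plane(n,u,v,z):
    o,d=ray(n,u,v);return o+d*(z-o[2])/d[2]
def proj(n,p):
    m=robot.camera_model(n)
    c=R.from_euler('xyz',m['orientation']).inv().apply(np.array(p)-m['origin'])
    return np.array([m['cx']-m['fx']*c[0]/c[2],m['cy']+m['fy']*c[1]/c[2]])
def tri(uv1,uv2,n1="top",n2="side"):
    o1,d1=ray(n1,*uv1);o2,d2=ray(n2,*uv2)
    A=np.c_[d1,-d2];t=np.linalg.lstsq(A,o2-o1,rcond=None)[0]
    a=o1+t[0]*d1;b=o2+t[1]*d2;return (a+b)/2,np.linalg.norm(a-b)
def tool(dw,st=None):
    "world shift -> tool axes"
    st=st or robot.get_state();return R.from_euler('xyz',st['orientation']).inv().apply(dw)
E
python3 - <<'E'
import cv2,numpy as np
t=cv2.imread('pics/top0.png');s=cv2.imread('pics/side0.png')
def c(i,x,y,w,h,k):return cv2.resize(i[y:y+h,x:x+w],None,fx=k,fy=k,interpolation=cv2.INTER_CUBIC)
a=np.hstack([c(t,310,160,80,80,5),c(t,180,120,80,80+20,5)[:400]])
cv2.imwrite('pics/z1.png',np.vstack([np.hstack([c(t,310,165,65,65,6),c(t,395,175,30,80,6)[:390]]+[c(t,395,190,30,65,6)[:, :20]])]) if 0 else np.hstack([cv2.copyMakeBorder(c(t,305,165,50,65,6),0,210,0,0,cv2.BORDER_CONSTANT)[:600],c(t,393,175,28,80,6).copy() if 0 else cv2.copyMakeBorder(c(t,393,175,28,80,6),0,120,0,0,cv2.BORDER_CONSTANT),cv2.copyMakeBorder(c(t,180,118,54,100,6),0,0,0,0,cv2.BORDER_CONSTANT)]))
a=c(s,265,125,130,75,6);b=c(s,165,180,85,100,6)
cv2.imwrite('pics/z2.png',a);cv2.imwrite('pics/z3.png',b)
E
```

```text
(no output)
```

View pics/z1.png

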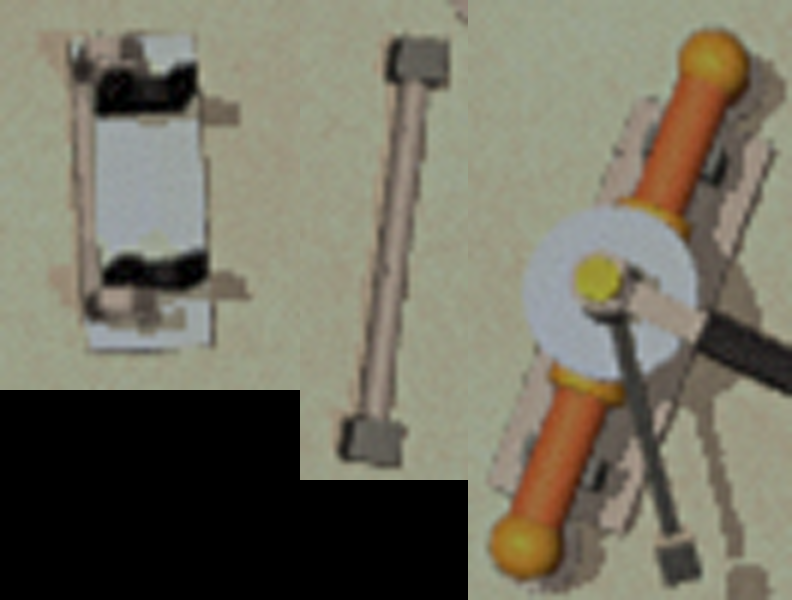

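View pics/z2.png

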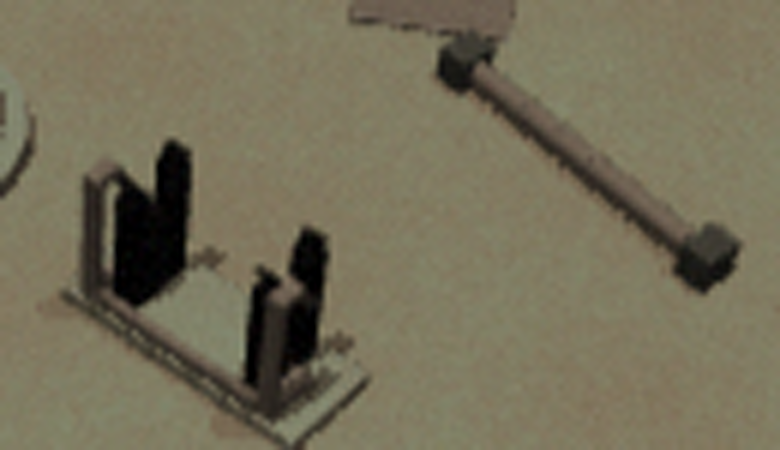

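The jaw is on the left of the clip in the image (world +y). The logger's block tops are near (413.3,185.3) and (405.7,248.5), the clip base corners near (317,171), (337.5,171), (340,223) and (320,223), the spindle at (202,164) and the marker head at (215,211).

Run:
```python
from h import *
P=lambda u,v,z:plane("top",u,v,z)
a=P(413.3,185.3,.024);b=P(405.7,248.5,.024);print("logger",a,b,(a+b)/2,np.linalg.norm(a-b),np.arctan2(*(a-b)[1::-1]))
# side block tops
a2=plane("side",265+472/6,125+50/6,.024);b2=plane("side",265+713/6,125+243/6,.024);print("side",a2,b2,(a2+b2)/2)
c=np.array([P(*q,.010) for q in[(316.7,171.3),(337.5,170.8),(340.3,223),(319.7,223.3)]]);print("clip",c.mean(0));
for i,j in((2,1),(3,0)):d=c[j]-c[i];print(np.linalg.norm(d),np.arctan2(d[1],d[0]))
cs=np.array([plane("side",265+x/6,125+y/6,.010) for x,y in((62,291),(288,443),(370,375))]);print("clip side",cs,(cs[0]+cs[2])/2)
s=P(202,164.3,.105);m=P(215.3,211.3,.078);g=P(231,178.5,.102)
print("spindle",s,"mark",m,"lever",g)
for q in(m,g):d=q-s;print(np.linalg.norm(d[:2]),np.degrees(np.arctan2(d[1],d[0])))
for n,u,v,z in(("tart",322,119,.03),("tl",153,252,.03),("srv",426,166,.0)):print(n,P(u,v,z))
print(robot.camera_model)
```

```text
logger [ 0.57445166 -0.33633065  0.024     ] [ 0.39741982 -0.31510721  0.024     ] [ 0.48593574 -0.32571893  0.024     ] 0.17829948184973984 -0.11931545979076771
side [ 0.57089431 -0.33561186  0.024     ] [ 0.39503713 -0.31408991  0.024     ] [ 0.48296572 -0.32485089  0.024     ]
clip [ 0.53840254 -0.10068694  0.01      ]
0.14838470564611603 0.06378871304521752
0.14786266099362994 0.07096389170694356
clip side [[ 0.60789603 -0.06346661  0.01      ]
 [ 0.46355246 -0.07423109  0.01      ]
 [ 0.46434851 -0.13406981  0.01      ]] [ 0.53612227 -0.09876821  0.01      ]
spindle [0.60891076 0.24486162 0.105     ] mark [0.48660699 0.2093801  0.078     ] lever [0.57286188 0.16720779 0.102     ]
0.1273465739140788 -163.82204058127675
0.0856133031492117 -114.90192556743867
tart [ 0.7569452 -0.0776951  0.03     ]
tl [0.37399768 0.3844961  0.03      ]
srv [ 0.63389405 -0.37891125  0.        ]
<function make.<locals>.<lambda> at 0x7f43af289300>
```

View pics/z3.png

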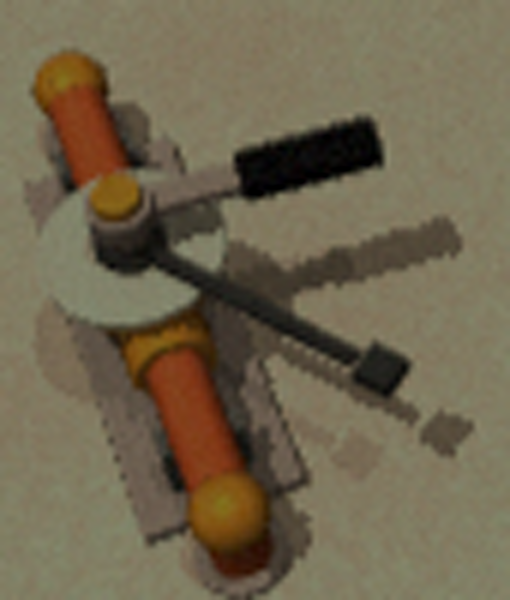

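The side view confirms the lever and the marker arm, with the marker head near (228,241) in the full picture. Next I move above the logger.

```bash
python3 -m handwheel '[[0.06,[0.39,-0.1155,0.12],0.368],[0.06,[0.39,-0.1155,0.12],0.368],[0.06,[0.39,-0.1155,0.12],0.368],[0.06,[0.39,-0.1155,0.12],0.368],[0.06,[0.39,-0.1155,0.12],0.368],[0.06,[0.39,-0.1155,0.12],0.368],[0.06,[0.39,-0.1155,0.12],0.368],[0.06,[0.39,-0.1155,0.12],0.368],[0.06,[0.39,-0.1155,0.12],0.368],[0.06,[0.39,-0.1155,0.12],0.368],[0.06,[0.39,-0.1155,0.12],0.368],[0.06,[0.39,-0.1155,0.12],0.368]]' 100
python3 - <<'E'
from h import *
s=cv2.cvtColor(robot.snapshot("side"),cv2.COLOR_RGB2BGR);t=cv2.cvtColor(robot.snapshot("top"),cv2.COLOR_RGB2BGR)
c=lambda i,x,y,w,h,k:cv2.resize(i[y:y+h,x:x+w],None,fx=k,fy=k,interpolation=cv2.INTER_CUBIC)
cv2.imwrite("pics/a1.png",np.hstack([c(s,310,90,100,120,4),c(t,360,150,90,120,4)]))
E
```

```text
time_s: 1.1
ee_pos: [0.4891, -0.3187, 0.1229]
orientation: [-3.136, 0.0, -0.11]
contact_force: [0.5, 0.9, 0.2]
opening: 0.0601
gripper_force: 0.0
```

View pics/a1.png

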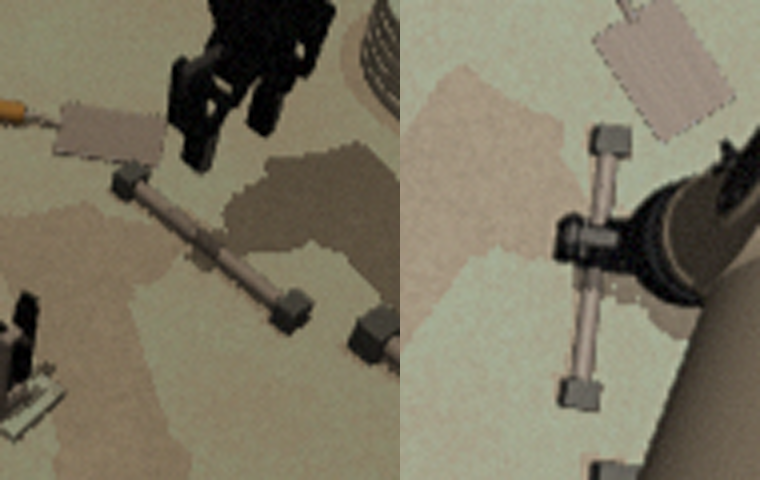

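The fingers straddle the stick near its middle, at about (600,240) in the top crop, and the server is clear. Now I descend.

```bash
python3 -m handwheel '[[0.06,[0,0,0.03],0],[0.06,[0,0,0.06],0],[0.06,[0,0,0.085],0],[0.06,[0,0,0.095],0],[0.06,[0,0,0.095],0],[0.06,[0,0,0.095],0]]'
```

```text
time_s: 1.7
ee_pos: [0.484, -0.327, 0.0309]
orientation: [3.141, 0.0, -0.122]
contact_force: [0.4, 0.1, -0.0]
opening: 0.0603
gripper_force: 0.0
```

```bash
python3 -m handwheel '[[0.06,[0,0,0.007],0],[0.06,[0,0,0.013],0],[0.06,[0,0,0.013],0],[0.0,[0,0,0.013],0],[0.0,[0,0,0.013],0],[0.0,[0,0,0.013],0],[0.0,[0,0,0.013],0],[0.0,[0,0,0.013],0],[0.0,[0,0,0.013],0],[0.0,[0,0,0.013],0],[0.0,[0,0,0.013],0],[0.0,[0,0,0.013],0]]' 100
```

```text
time_s: 2.7
ee_pos: [0.4851, -0.3256, 0.018]
orientation: [3.141, -0.001, -0.12]
contact_force: [-1.2, 0.8, 5.5]
opening: 0.0104
gripper_force: 98.0
```

```bash
python3 -m handwheel '[[0.0,[0,0,-0.02],0],[0.0,[0,0,-0.05],0],[0.0,[0,0,-0.085],0],[0.0,[0,0,-0.12],0],[0.0,[0,0,-0.15],0],[0.0,[0,0,-0.152],0],[0.0,[0,0,-0.152],0],[0.0,[0,0,-0.152],0]]'
python3 - <<'E'
from h import *
d=tool(np.array([0.537,-0.0997,0.17])-robot.get_state()['ee_pos']);print(d)
E
```

```text
time_s: 3.37
ee_pos: [0.4838, -0.3251, 0.1679]
orientation: [-3.141, 0.002, -0.12]
contact_force: [0.5, 0.4, -2.8]
opening: 0.0103
gripper_force: 98.0
[ 0.02583543 -0.23019124 -0.00199055]
```

```bash
python3 -m handwheel '[[0.0,[0.0255,-0.23,0],-0.188],[0.0,[0.0255,-0.23,0],-0.188],[0.0,[0.0255,-0.23,0],-0.188],[0.0,[0.0255,-0.23,0],-0.188],[0.0,[0.0255,-0.23,0],-0.188],[0.0,[0.0255,-0.23,0],-0.188],[0.0,[0.0255,-0.23,0],-0.188],[0.0,[0.0255,-0.23,0],-0.188],[0.0,[0.0255,-0.23,0],-0.188],[0.0,[0.0255,-0.23,0],-0.188]]'
python3 - <<'E'
from h import *
s=cv2.cvtColor(robot.snapshot("side"),cv2.COLOR_RGB2BGR);t=cv2.cvtColor(robot.snapshot("top"),cv2.COLOR_RGB2BGR)
c=lambda i,x,y,w,h,k:cv2.resize(i[y:y+h,x:x+w],None,fx=k,fy=k,interpolation=cv2.INTER_CUBIC)
cv2.imwrite("pics/a2.png",np.hstack([c(s,260,90,90,120,5)[:600],c(t,300,135,70,120,5)]))
E
```

```text
time_s: 4.2
ee_pos: [0.5363, -0.1025, 0.1678]
orientation: [3.141, 0.003, 0.065]
contact_force: [0.1, -0.2, -0.9]
opening: 0.0102
gripper_force: 98.2
```

View pics/a2.png

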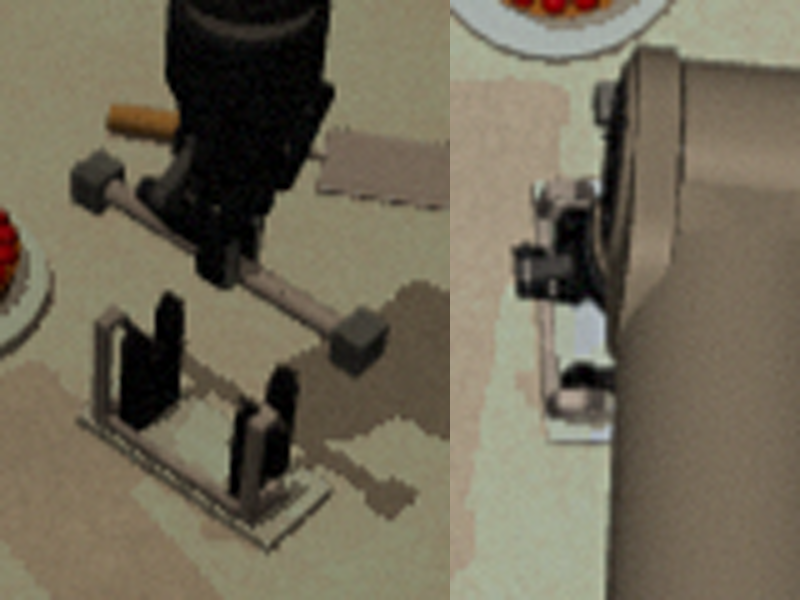

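The stick is held level and lines up with the slots; its block centres in the side view are near (279.4,126.6) and (331.6,158.4). I'll check its lateral offset and pitch.

Run:
```python
from h import *
from scipy.optimize import least_squares
s=robot.get_state();print(s['ee_pos'],s['orientation'])
obs=np.array([[279.4,126.6],[331.6,158.4]])
def pts(q,L=.09):
    x,y,yaw,pit=q;d=np.array([np.cos(yaw)*np.cos(pit),np.sin(yaw)*np.cos(pit),np.sin(pit)]);c=np.array([x,y,.162]);return c+L*d,c-L*d
r=least_squares(lambda q:np.r_[proj("side",pts(q)[0])-obs[0],proj("side",pts(q)[1])-obs[1]],[.536,-.1,.068,0]);print("stick (z=.162)",r.x,r.cost)
for u,v in((329.2,165+88/6),(331.1,165+272/6)):print(plane("top",u,v,.08))
# predicted side pixels of fork tops for clip at assumed pose
c=np.array([.537,-.0997]);a=.068
for x in(-42,42):
  for y in(-14,14):
    p=c+np.array([np.cos(a)*x-np.sin(a)*y,np.sin(a)*x+np.cos(a)*y])/1000
    print(x,y,(proj("side",[*p,.096])-[260,90])*5)
```

```text
[ 0.53680137 -0.10233079  0.16850434] [3.14111682e+00 1.63279617e-03 6.44340511e-02]
stick (z=.162) [ 0.5372442  -0.10349334  0.0660412  -0.0043802 ] 2.4233807008389483e-27
[ 0.57788825 -0.09528954  0.08      ]
[ 0.49510935 -0.10137264  0.08      ]
-42 -14 [285.87647073 373.40883012]
-42 14 [253.97732452 401.27145908]
42 -14 [170.45013939 300.52932543]
42 14 [138.16687984 326.64940447]
```

```bash
python3 -m handwheel '[[0.0,[0,-0.0033,0.0],-0.004],[0.0,[0,-0.0033,0.02],-0.004],[0.0,[0,-0.0033,0.04],-0.004],[0.0,[0,-0.0033,0.05],-0.004],[0.0,[0,-0.0033,0.058],-0.004],[0.0,[0,-0.0033,0.062],-0.004],[0.0,[0,-0.0033,0.066],-0.004],[0.0,[0,-0.0033,0.066],-0.004],[0.0,[0,-0.0033,0.066],-0.004]]'
python3 - <<'E'
from h import *
print(robot.get_state()['ee_pos'],robot.get_state()['contact_force'])
s=cv2.cvtColor(robot.snapshot("side"),cv2.COLOR_RGB2BGR)
cv2.imwrite("pics/a3.png",cv2.resize(s[100:200,260:360],None,fx=6,fy=6,interpolation=cv2.INTER_CUBIC))
E
```

```text
time_s: 5.05
ee_pos: [0.5378, -0.0971, 0.1038]
orientation: [3.141, -0.001, 0.072]
contact_force: [1.0, 0.1, -1.0]
opening: 0.0103
gripper_force: 98.1
[ 0.53783481 -0.09705748  0.10382973] [ 0.95898368  0.12819129 -0.99829997]
```

View pics/a3.png

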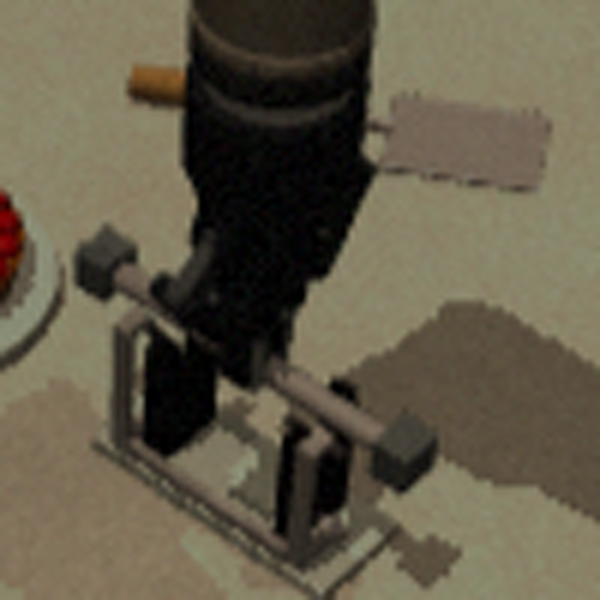

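The stick lies between the prongs just above the jaw noses, with no contact force. Its block centres are near (277.7,143.7) and (327.3,175.3).

Run:
```python
from h import *
from scipy.optimize import least_squares
obs=np.array([[277.7,143.7],[327.3,175.3]])
def pts(q,L=.09):
    x,y,yaw,pit=q;d=np.array([np.cos(yaw)*np.cos(pit),np.sin(yaw)*np.cos(pit),np.sin(pit)]);c=np.array([x,y,.0975]);return c+L*d,c-L*d
r=least_squares(lambda q:np.r_[proj("side",pts(q)[0])-obs[0],proj("side",pts(q)[1])-obs[1]],[.536,-.1,.068,0]);print(r.x)
print([robot.get_state()['ee_pos'] for _ in range(3)])
```

```text
[ 0.53984495 -0.10015676  0.06951725  0.0020955 ]
[array([ 0.53799651, -0.09704969,  0.10404927]), array([ 0.53799651, -0.09704969,  0.10404927]), array([ 0.53799651, -0.09704969,  0.10404927])]
```

```bash
python3 -m handwheel '[[0.0,[0,0,0.004],0],[0.0,[0,0,0.008],0],[0.0,[0,0,0.008],0]]'
```

```text
time_s: 5.35
ee_pos: [0.5374, -0.0976, 0.095]
orientation: [3.141, -0.0, 0.071]
contact_force: [-0.1, -1.6, -1.0]
opening: 0.0101
gripper_force: 98.0
```

```bash
python3 -m handwheel '[[0.0,[0,0,0.003],0],[0.0,[0,0,0.006],0],[0.0,[0,0,0.009],0],[0.0,[0,0,0.009],0]]'
```

```text
time_s: 5.68
ee_pos: [0.5375, -0.0979, 0.0859]
orientation: [3.141, -0.0, 0.071]
contact_force: [1.4, -2.5, -1.7]
opening: 0.0101
gripper_force: 98.1
```

```bash
python3 -m handwheel '[[0.0,[0,0,0.003],0],[0.0,[0,0,0.006],0],[0.0,[0,0,0.009],0],[0.0,[0,0,0.011],0],[0.0,[0,0,0.011],0]]'
python3 - <<'E'
from h import *
s=cv2.cvtColor(robot.snapshot("side"),cv2.COLOR_RGB2BGR)
print(robot.get_state()['contact_force'])
cv2.imwrite("pics/a4.png",cv2.resize(s[100:200,260:360],None,fx=6,fy=6,interpolation=cv2.INTER_CUBIC))
E
```

```text
time_s: 6.1
ee_pos: [0.5367, -0.0975, 0.0744]
orientation: [3.141, 0.002, 0.071]
contact_force: [0.8, -3.7, -2.1]
opening: 0.0097
gripper_force: 98.3
[ 1.17315786 -3.95649909 -2.93804608]
```

View pics/a4.png

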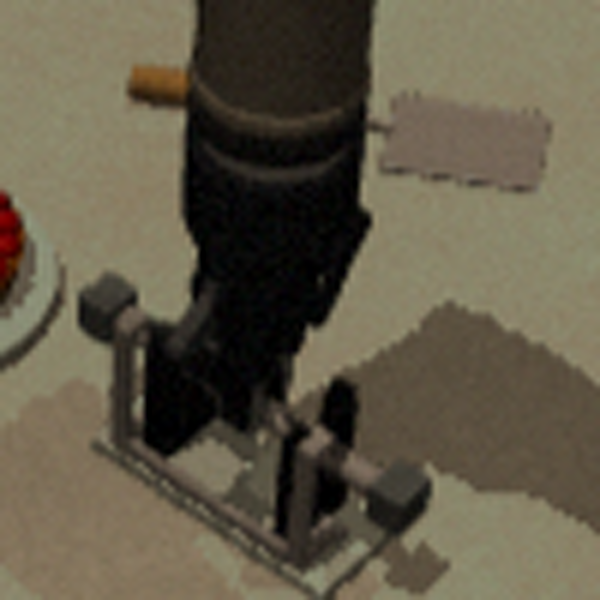

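The stick has dropped into both slots, with its blocks near (278,150.8) and (326.7,182.8). I'll press on until the floor pushes back.

```bash
python3 -m handwheel '[[0.0,[0,0,0.001],0],[0.0,[0,0,0.002],0],[0.0,[0,0,0.002],0]]'
python3 - <<'E'
from h import *
from scipy.optimize import least_squares
obs=np.array([[278,150.8],[326.7,182.8]])
def pts(q,L=.09):
    x,z,yaw,pit=q;d=np.array([np.cos(yaw)*np.cos(pit),np.sin(yaw)*np.cos(pit),np.sin(pit)]);c=np.array([x,-.1,z]);return c+L*d,c-L*d
r=least_squares(lambda q:np.r_[proj("side",pts(q)[0])-obs[0],proj("side",pts(q)[1])-obs[1]],[.536,.07,.068,0]);print(r.x)
E
```

```text
time_s: 6.4
ee_pos: [0.5371, -0.0975, 0.0732]
orientation: [3.141, 0.0, 0.072]
contact_force: [-0.8, -3.6, -0.6]
opening: 0.0103
gripper_force: 98.3
[0.53790474 0.06914259 0.07376306 0.0184966 ]
```

```bash
python3 -m handwheel '[[0.0,[0,0,0.001],0],[0.0,[0,0,0.002],0],[0.0,[0,0,0.003],0],[0.0,[0,0,0.003],0]]'
```

```text
time_s: 6.73
ee_pos: [0.5372, -0.0975, 0.0728]
orientation: [3.14, 0.0, 0.071]
contact_force: [-6.5, -3.9, 13.8]
opening: 0.0099
gripper_force: 100.0
```

```bash
python3 -m handwheel '[[0.0,[0,0.001,0.001],0],[0.0,[0,0.002,0.002],0],[0.0,[0,0.002,0.002],0]]'; python3 -c "
from h import *
s=robot.get_state();print(s['contact_force'],s['moment'],s['ee_pos'],s['orientation'])"
```

```text
time_s: 6.98
ee_pos: [0.5373, -0.0976, 0.0726]
orientation: [-3.141, 0.0, 0.072]
contact_force: [-10.3, -0.6, 24.1]
opening: 0.0099
gripper_force: 101.3
[-10.34625939  -0.55083608  24.09630627] [-0.14636203  2.17893814 -0.17454652] [ 0.53726649 -0.09755707  0.0725917 ] [-3.14068367e+00  3.55956169e-04  7.22221064e-02]
```

```bash
python3 -m handwheel '[[0.0,[0,0,-0.002],0],[0.0,[0,0,-0.003],0],[0.035,[0,0,-0.003],0],[0.035,[0,0,-0.003],0],[0.035,[0,0,-0.003],0],[0.035,[0,0,-0.003],0],[0.035,[0,0,-0.006],0],[0.035,[0,0,-0.03],0],[0.035,[0,0,-0.06],0],[0.035,[0,0,-0.09],0],[0.035,[0,0,-0.13],0],[0.035,[0,0,-0.13],0]]'
python3 - <<'E'
from h import *
s=cv2.cvtColor(robot.snapshot("side"),cv2.COLOR_RGB2BGR)
cv2.imwrite("pics/a5.png",cv2.resize(s[120:200,265:345],None,fx=7,fy=7,interpolation=cv2.INTER_CUBIC))
E
```

```text
time_s: 7.98
ee_pos: [0.5428, -0.0991, 0.2067]
orientation: [3.138, -0.016, 0.072]
contact_force: [1.2, 0.1, 1.0]
opening: 0.0351
gripper_force: 0.0
```

View pics/a5.png

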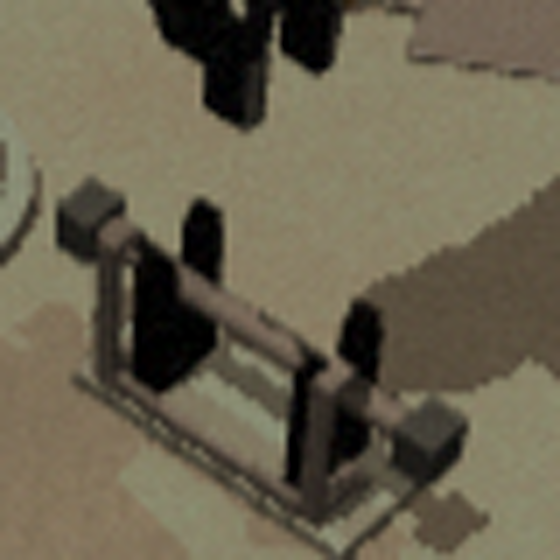

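The stick lies in both forks with the noses apparently over it, and its blocks are near (277.9,151.1) and (326.4,182.9). That was my last viewed picture, so from here I check with numbers. First I refine the valve geometry and plan the move.

Run:
```python
from h import *
st=robot.get_state();print(st['joint_pos'].round(3),st['ee_pos'].round(4))
S=lambda x,y,z:plane("side",165+x/6,180+y/6,z)
s=S(117,197,.105);m=S(384,360,.078);g=S(310,157,.096)
print(s,m,g)
for q in(m,g):d=(q-s)[:2];print(np.linalg.norm(d),np.degrees(np.arctan2(d[1],d[0])))
# marker arm line / sleeve in top image: automatic dark segmentation
t=cv2.imread('pics/top0.png')[150:220,180:262];hsv=cv2.cvtColor(t,cv2.COLOR_BGR2GRAY)
mask=(hsv<45).astype(np.uint8);n,l,sta,c=cv2.connectedComponentsWithStats(mask)
for i in range(1,n):
  if sta[i,4]>20:
    ys,xs=np.where(l==i);vx,vy,x0,y0=cv2.fitLine(np.c_[xs,ys].astype(np.float32),2,0,.01,.01).ravel()
    k=np.ptp(np.c_[xs,ys]@[vx,vy])/2
    for z in(.072,.098):
      a=plane("top",180+x0-vx*8,150+y0-vy*8,z);b=plane("top",180+x0+vx*8,150+y0+vy*8,z);d=b-a;print(i,sta[i],c[i]+[180,150],z,((a+b)/2).round(4),np.degrees(np.arctan2(d[1],d[0])).round(1))
```

```text
[ 0.339  0.343 -0.248  1.583  0.088  1.216 -1.424] [ 0.5411 -0.0989  0.2035]
[0.60841308 0.24601977 0.105     ] [0.4867294  0.20852753 0.078     ] [0.57577097 0.1728324  0.096     ]
0.1273286560640922 -162.87528806722935
0.08013675063330089 -114.03722844559299
2 [ 38  20  22  15 145] [228.5862069  177.40689655] 0.072 [0.5799 0.1768 0.072 ] -114.7
2 [ 38  20  22  15 145] [228.5862069  177.40689655] 0.098 [0.5762 0.1741 0.098 ] -114.7
```

```bash
python3 -m handwheel '[[0.05,[0.054,-0.268,0.05],-1.071],[0.05,[0.054,-0.268,0.05],-1.071],[0.05,[0.054,-0.268,0.05],-1.071],[0.05,[0.054,-0.268,0.05],-1.071],[0.05,[0.054,-0.268,0.05],-1.071],[0.05,[0.054,-0.268,0.05],-1.071],[0.05,[0.054,-0.268,0.05],-1.071],[0.05,[0.054,-0.268,0.05],-1.071],[0.05,[0.054,-0.268,0.05],-1.071],[0.05,[0.054,-0.268,0.05],-1.071],[0.05,[0.054,-0.268,0.05],-1.071],[0.05,[0.054,-0.268,0.05],-1.071]]'
python3 - <<'E'
from h import *
print(robot.get_state()['ee_pos'],robot.get_state()['orientation'],tool(np.array([.5755,.1726,.096])-robot.get_state()['ee_pos']))
for n,ps in(("top",{"jawbar":(316,180,8,30),"nose_far":(316,168,14,9),"nose_near":(317,212,14,9),"fork_far":(322,174,17,10),"fork_near":(323,206,17,10),"base":(318,217,24,10)}),("side",{"post_far":(276,148,10,26),"post_near":(305,168,13,28),"ctrl_prong_far":(288,146,10,14),"ctrl_prong_near":(312,160,9,14)})):
    t=robot.snapshot(n);cv2.imwrite(f"pics/{n}1.png",cv2.cvtColor(t,cv2.COLOR_RGB2BGR))
    a=cv2.imread(f'pics/{n}0.png',0);b=cv2.cvtColor(t,cv2.COLOR_RGB2GRAY)
    K=4;up=lambda i:cv2.resize(i,None,fx=K,fy=K,interpolation=cv2.INTER_CUBIC)
    for k,(x,y,w,h) in ps.items():
        r=cv2.matchTemplate(up(b[y-4:y+h+4,x-4:x+w+4]),up(a[y:y+h,x:x+w]),cv2.TM_CCOEFF_NORMED);_,v,_,l=cv2.minMaxLoc(r);print(n,k,round(v,2),(l[0]/K-4,l[1]/K-4))
E
```

```text
time_s: 9.03
ee_pos: [0.5719, 0.1715, 0.1477]
orientation: [-3.141, 0.001, 1.14]
contact_force: [-0.4, -0.2, 0.9]
opening: 0.05
gripper_force: 0.0
[0.57192269 0.17148971 0.14770933] [-3.14093213e+00  8.14293046e-04  1.14025363e+00] [0.00254411 0.0028216  0.05170542]
top jawbar 1.0 (0.0, 0.0)
top nose_far 0.92 (0.0, 0.0)
top nose_near 0.77 (-0.5, 0.0)
top fork_far 0.69 (0.25, -0.5)
top fork_near 0.78 (0.0, 0.0)
top base 0.42 (0.0, -0.25)
side post_far 0.73 (0.25, 0.5)
side post_near 0.93 (0.0, 0.0)
side ctrl_prong_far 0.96 (0.0, -0.5)
side ctrl_prong_near 1.0 (0.0, 0.0)
```

The jaw hasn't shifted from its shut position, so the stick is clipped in. Next I lower onto the lever sleeve and grip it.

```bash
python3 -m handwheel '[[0.05,[0.0025,0.0028,0.02],0],[0.05,[0.0025,0.0028,0.04],0],[0.05,[0.0025,0.0028,0.051],0],[0.05,[0.0025,0.0028,0.051],0],[0.0,[0.0025,0.0028,0.051],0],[0.0,[0.0025,0.0028,0.051],0],[0.0,[0.0025,0.0028,0.051],0],[0.0,[0.0025,0.0028,0.051],0],[0.0,[0.0025,0.0028,0.051],0],[0.0,[0.0025,0.0028,0.051],0]]' 40
python3 - <<'E'
from h import *
s=robot.get_state();print(s['ee_pos'],s['orientation'],s['contact_force'])
c=np.array([.6087,.2454]);p=s['ee_pos'][:2]-c;print(np.linalg.norm(p),np.degrees(np.arctan2(p[1],p[0])))
Rm=R.from_euler('xyz',s['orientation']).inv()
for d in range(0,50,5):
    a=-np.radians(d);q=np.array([np.cos(a)*p[0]-np.sin(a)*p[1],np.sin(a)*p[0]+np.cos(a)*p[1]])-p;print(d,Rm.apply([*q,0]).round(4)[:2],round(-a,3))
E
```

```text
time_s: 9.97
ee_pos: [0.5767, 0.1737, 0.0988]
orientation: [3.139, -0.002, 1.143]
contact_force: [0.1, -0.6, 4.4]
opening: 0.0187
gripper_force: 44.2
[0.57666983 0.17365098 0.09876186] [ 3.13942699e+00 -1.73156547e-03  1.14254126e+00] [ 0.08588222 -0.60368542  4.37334591]
0.07857387541786447 -114.05691804587994
0 [0. 0.] 0.0
5 [ 0.0002 -0.0069] 0.087
10 [ 0.0011 -0.0137] 0.175
15 [ 0.0025 -0.0204] 0.262
20 [ 0.0045 -0.0269] 0.349
25 [ 0.0071 -0.0333] 0.436
30 [ 0.0102 -0.0394] 0.524
35 [ 0.0138 -0.0452] 0.611
40 [ 0.018  -0.0507] 0.698
45 [ 0.0225 -0.0558] 0.785
```

```bash
python3 -m handwheel '[[0.0,[0.0002,-0.0069,0],0.087],[0.0,[0.0011,-0.0137,0],0.175],[0.0,[0.0025,-0.0204,0],0.262],[0.0,[0.0045,-0.0269,0],0.349],[0.0,[0.0071,-0.0333,0],0.436],[0.0,[0.0102,-0.0394,0],0.524],[0.0,[0.0138,-0.0452,0],0.611],[0.0,[0.018,-0.0507,0],0.698],[0.0,[0.0225,-0.0558,0],0.785],[0.0,[0.0225,-0.0558,0],0.785],[0.0,[0.0225,-0.0558,0],0.785]]'
python3 - <<'E'
from h import *
s=robot.get_state();print(s['ee_pos'],s['orientation'],s['contact_force'])
c=np.array([.6087,.2454]);p=s['ee_pos'][:2]-c;print(np.linalg.norm(p),np.degrees(np.arctan2(p[1],p[0])))
Rm=R.from_euler('xyz',s['orientation']).inv()
for d in(2,4,5,6):
    a=-np.radians(d);q=np.array([np.cos(a)*p[0]-np.sin(a)*p[1],np.sin(a)*p[0]+np.cos(a)*p[1]])-p;print(d,Rm.apply([*q,0]).round(4)[:2],round(-a,3))
E
```

```text
time_s: 10.88
ee_pos: [0.5344, 0.219, 0.0987]
orientation: [-3.14, -0.002, 0.361]
contact_force: [-1.4, 3.0, 6.8]
opening: 0.019
gripper_force: 44.4
[0.53439346 0.21899347 0.09868637] [-3.13986953e+00 -2.45383440e-03  3.61493519e-01] [-1.41511698  2.98495289  6.83845675]
0.07885915380615524 -160.4361663891292
2 [ 0.0001 -0.0028] 0.035
4 [ 0.0003 -0.0055] 0.07
5 [ 0.0004 -0.0069] 0.087
6 [ 0.0006 -0.0082] 0.105
```

```bash
python3 -m handwheel '[[0.0,[0.0001,-0.0024,0],0.03],[0.0,[0.0002,-0.0048,0],0.061],[0.0,[0.0002,-0.0048,0],0.061],[0.0,[0.0002,-0.0048,0],0.061],[0.05,[0.0002,-0.0048,0],0.061],[0.05,[0.0002,-0.0048,0],0.061],[0.05,[0.0002,-0.0048,0],0.061],[0.05,[0.0002,-0.0048,-0.03],0.061],[0.05,[0.0002,-0.0048,-0.07],0.061],[0.05,[0.0002,-0.0048,-0.11],0.061],[0.05,[0.0002,-0.0048,-0.14],0.061],[0.05,[0.0002,-0.0048,-0.14],0.061]]'
python3 -c "
from h import *
s=robot.get_state();print(s['ee_pos'],s['orientation'],s['contact_force'])"
```

```text
time_s: 11.88
ee_pos: [0.5365, 0.2231, 0.2448]
orientation: [-3.14, -0.014, 0.297]
contact_force: [0.3, 0.6, 0.2]
opening: 0.05
gripper_force: 0.0
[0.53650498 0.2230804  0.24481596] [-3.14023047 -0.01407256  0.29665034] [0.29643807 0.57569721 0.21032263]
```

```bash
python3 -m handwheel '[[0.05,[-0.14,0.187,0],0],[0.05,[-0.14,0.187,0],0],[0.05,[-0.14,0.187,0],0],[0.05,[-0.14,0.187,0],0],[0.05,[-0.14,0.187,0],0],[0.05,[-0.14,0.187,0],0],[0.05,[-0.14,0.187,0],0],[0.05,[-0.14,0.187,0],0],[0.05,[-0.14,0.187,0],0]]'
python3 - <<'E'
from h import *
for n in("top","side"):cv2.imwrite(f"pics/{n}2.png",cv2.cvtColor(robot.snapshot(n),cv2.COLOR_RGB2BGR))
def dark(n,x,y,w,h,th,z,mn=15):
    im=cv2.imread(f"pics/{n}2.png")[y:y+h,x:x+w];g=cv2.cvtColor(im,cv2.COLOR_BGR2GRAY)
    k,l,s,c=cv2.connectedComponentsWithStats((g<th).astype(np.uint8))
    for i in range(1,k):
        if s[i,4]<mn:continue
        ys,xs=np.where(l==i);vx,vy,x0,y0=cv2.fitLine(np.c_[xs,ys].astype(np.float32),2,0,.01,.01).ravel()
        a=plane(n,x+x0-vx*8,y+y0-vy*8,z);b=plane(n,x+x0+vx*8,y+y0+vy*8,z);d=b-a;cc=(a+b)[:2]/2;e=cc-[.6087,.2454]
        print(n,s[i],(c[i]+[x,y]).round(1),cc.round(4),"line",np.degrees(np.arctan2(d[1],d[0])).round(1),"from spindle",np.linalg.norm(e).round(4),np.degrees(np.arctan2(e[1],e[0])).round(1))
dark("top",180,150,80,75,45,.096);dark("side",165,180,90,100,32,.096)
# marker head in zoom: dark around known px, threshold 75
print("--head");dark("top",207,203,16,18,75,.078,5)
E
```

```text
time_s: 12.63
ee_pos: [0.4536, 0.0023, 0.237]
orientation: [-3.141, 0.0, 0.297]
contact_force: [0.2, 0.4, -0.2]
opening: 0.0502
gripper_force: 0.0
top [ 24  33  12  23 129] [210.1 193.6] [0.5323 0.2223] line -162.8 from spindle 0.0798 -163.2
side [ 16  40  44  21 299] [208.  228.3] [0.5378 0.2299] line -157.0 from spindle 0.0726 -167.7
side [59 61  9  5 16] [227.9 243.3] [0.4716 0.222 ] line -129.9 from spindle 0.1391 -170.3
side [38 88  7  8 20] [206.7 271.8] [0.4474 0.3031] line -88.5 from spindle 0.1713 160.3
--head
top [ 2  0  7  4 17] [212.4 204. ] [0.5061 0.2179] line -105.3 from spindle 0.1062 -165.0
top [ 5  6  7  6 30] [214.9 211.6] [0.4859 0.2103] line -68.9 from spindle 0.1277 -164.1
```

The lever points along about -163.0° and the marker along -163.3 to -164.1°, well inside the tolerance. One last numeric check of the stick.

Run:
```python
from h import *
c=np.array([.5375,-.0995]);a=.07;u=np.array([np.cos(a),np.sin(a)])
got={}
for sg in(1,-1):
  for n in("top","side"):
    p=proj(n,[*(c+sg*.09*u),.067]);x,y=(p-7).astype(int)
    g=cv2.cvtColor(cv2.imread(f"pics/{n}2.png")[y:y+15,x:x+15],cv2.COLOR_BGR2GRAY)
    th,m=cv2.threshold(g,0,1,cv2.THRESH_BINARY_INV+cv2.THRESH_OTSU)
    k,l,s,cc=cv2.connectedComponentsWithStats(m);i=1+s[1:,4].argmax()
    got[n]=cc[i]+[x,y];print(sg,n,"pred",p.round(1),"blob",got[n].round(1),s[i])
  print(tri(got["top"],got["side"]))
for n,nm in(("top",[("jawbar",(316,180,8,30)),("tart",(292,92,60,56)),("tartlet",(130,230,46,44)),("server",(385,105,60,80))]),):
  A=cv2.imread(f"pics/{n}0.png",0);B=cv2.imread(f"pics/{n}2.png",0)
  for k,(x,y,w,h) in nm:
    r=cv2.matchTemplate(B[y-5:y+h+5,x-5:x+w+5],A[y:y+h,x:x+w],cv2.TM_CCOEFF_NORMED);_,v,_,q=cv2.minMaxLoc(r);print(k,round(v,2),q[0]-5,q[1]-5)
```

```text
1 top pred [328.2 162.3] blob [328.7 163. ] [  2   2  13  13 120]
1 side pred [278.  151.8] blob [279.3 152.1] [  2   0  13  15 126]
(array([ 0.62511082, -0.09522934,  0.06626411]), np.float64(0.0016699336869415494))
-1 top pred [332.  228.2] blob [331.7 226.4] [ 3  0  9 11 89]
-1 side pred [326.6 183.2] blob [324.8 182.7] [  0   1  13  14 118]
(array([ 0.45296456, -0.10492532,  0.06530485]), np.float64(0.00041327244861770083))
jawbar 0.66 1 0
tart 1.0 0 0
tartlet 1.0 0 0
server 0.91 0 0
```

```bash
python3 -c "
from cell import robot
print(robot.finish_job())"
```

```text
the job is handed in; nothing more can be done
None
```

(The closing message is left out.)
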